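# Set the painting turntable to the red line and lock it

## Task

On the bench a black turntable carries a terracotta pot that is being painted. With the fingertips, gently push the yellow peg round (do not pinch it) until the white index mark on the turntable lines up with the red line on the scale around it; then push the orange lock lever all the way round to its stop, and leave everything clear. The pot must ride along standing in the middle, and nothing is to be pinched, lifted or knocked about.

Things in the scene. Friction and masses are not known exactly. Their poses are not given: they have to be found in the camera images.
- dial_center (a point): centre of the black turntable disc (180 mm across), on its axis, on its top face 42 mm above the bench. z is up, x points from the centre along the white index mark (a white radial line 40 mm long, 5 mm wide, out to the rim). The disc turns about the upright axis through this point.
- index_tip (a point): outer end of the white index mark, 89 mm from the axis, on the disc's top face.
- peg_top (a point): top centre of the yellow upright push peg, 14 mm across, standing 33 mm above the disc's top face, 75 mm from the axis, diametrically opposite the index mark. It is rigidly part of the disc.
- red_line_mid (a point): middle of the red line (6 mm wide, 23 mm long, radial) on the silver scale ring outside the disc, 104 mm from the axis, 34 mm above the bench. The scale is fixed in an episode. The scale also carries thin black ticks every 15 degrees and, opposite the red line, a like blue line that is not the target.
- dial (a joint): turn of the disc in rad, growing anticlockwise seen from above, stops at -3.0 and 3.0. At the start it is within 0.45 of zero and the red line is always to be reached the shorter way (0.65 to 2.5 rad, either direction). Friction holds it where it is left: about 0.2 N m, that is 3 N at the peg.
- lock_pivot (a point): top centre of the lock lever's pivot, beside the disc on a green boss, 40 mm above the bench. The lever is a flat steel bar 12 mm wide, 28 to 36 mm above the bench.
- lock_knob (a point): top centre of the orange upright stub at the lever's free end: 18 mm across, top 66 mm above the bench, 75 mm from the pivot; it turns level about the pivot. Bench and nothing else lies below and outside it.
- lock (a joint): lock lever in rad: 0 free (stub pointing outwards, away from the disc), growing anticlockwise seen from above to 1.2 at its stop, locked. Starts within 0.15 of zero; friction holds it where it is left: about 0.15 N m, that is 2 N at the stub. The lever is thrown only after the disc is set.
- base: fixed round green base, 248 mm across and 22 mm high, origin at the centre of its underside on the bench; carries scale ring, disc and lever boss. The scale ring is 236 mm across, its top 34 mm above the bench.
- pot: small loose solid terracotta pot, 60 mm across, 38 mm high, about 120 g, standing in the middle of the disc; origin: centre of its underside. It rides along as the disc turns.
- varnish: low jar of varnish, 48 mm across, 52 mm high, beside the base on the side away from the lever; origin: centre of its underside; leave it where it is
- wood_block: loose wooden block 70 x 40 x 30 mm beyond the turntable; origin: centre of its underside; leave it where it is
- brush: paint brush lying on the bench to the robot's right; origin: centre of its underside; leave it where it is
- screwdriver: screwdriver lying on the bench to the robot's left; origin: centre of its underside; leave it where it is
- spray: spray can 60 mm across, 170 mm high, left; origin: centre of its underside; leave it where it is
- mug: blue mug 76 mm across, 85 mm high, right; origin: centre of its underside; leave it where it is
Not all that is in view belongs to the job. Several things have the shape of the pot; the one meant has the colours described above.

How it is judged (in metres and radians):
On the way, in this order (a step that is already met when the one before it is completed fails the run):
1. the white index mark lines up with the red line while the lock lever is still free (y of red_line_mid in the frame of dial_center between -0.0045 and 0.0045 m and x of red_line_mid in the frame of dial_center above 0 m and value of joint lock below 0.4 rad), for 0.2 s.
2. the lock lever is pushed round to its stop (value of joint lock above 1.08 rad), for 0.2 s.
At the end, for the whole second after the job is handed in: The red line's middle lies within 4.5 mm (2.5 degrees) of the index mark's line, on the index side; the lock lever is at least 1.08 rad round (stop at 1.2); the disc is still and the pot stands upright on it within 25 mm of its centre (y of red_line_mid in the frame of dial_center between -0.0045 and 0.0045 m and x of red_line_mid in the frame of dial_center above 0 m and value of joint lock above 1.08 rad and velocity of joint dial between -0.02 and 0.02 rad/s and angle between pot's own z axis and vertical below 0.2 rad and horizontal distance between pot and dial_center below 0.025 m and height (world z) of pot below 0.048 m); the robot touches nothing.
It fails at once if the turntable or its peg is pinched or shoved (over 30 N) (contact force between the fingers and dial above 30 N).
It fails at once if the lock lever is pinched or forced (over 35 N) (contact force between the fingers and lock above 35 N).
It fails at once if the pot is lifted, tipped or pushed off the middle (not (angle between pot's own z axis and vertical below 0.2 rad and horizontal distance between pot and dial_center below 0.025 m and height (world z) of pot below 0.048 m)).
It fails at once if a bystander is lifted or moved by more than 20 mm (distance of any of varnish, wood_block, brush, screwdriver, spray, mug from where it was at the start of the episode above 0.02 m).
It also fails if it takes over 61 s, if anything falls off the work surface, if the arm or the gripper's body presses on something with over 40 N, if the wrist force passes 120 N, or if a joint passes its speed limit or range.

## Robot

A 6-joint arm with a two-finger parallel gripper is mounted at the origin on the work surface. World frame = base frame: x ahead of the robot, y to its left, z up, the work surface at z = 0. Lengths are in m, angles in degrees, forces in N, time in s.
With the tool pointing down it reaches from about 0.3 to 0.875 m from the base axis. Payload 6.4 kg.
Tool frame: the origin (TCP) lies at the very end of the fingers, on their centre line; the grasp point (between the pads) lies 19 mm behind it; z points along the fingers, y is the line along which they close (so a half turn about z gives the same grasp; the last joint's range is limited). The gripper opens to 88 mm and grips with 3 to 60 N. Pads are 18 mm wide; open, the fingers measure 123 mm over their backs; the gripper's body (75 mm by 187 mm) begins 45 mm behind the grasp point.
Start: joints at [-81.377, 10.359, 92.074, -0, 77.567, -11.82], TCP at [0.201, -0.539, 0.239] pointing down, gripper open.
Joint ranges: [-171.53, 171.53], [-51.25, 118.39], [17.06, 147.69], [-65.23, 245.23], [0, 150.52], [-178.68, 178.68]. Speed limits (degrees/s): [147.25, 147.25, 172.46, 180, 180, 180].

## Interface

Orientations are given as [roll, pitch, yaw] about the fixed x, y, z axes, in that order (R = Rz(yaw) Ry(pitch) Rx(roll)).
In Python, from cell import manip gives the robot as it stands. The module is installed in compiled form; this text tells all that it offers.
- The arm moves only by the tool move_arm, never from a script. Its arguments are lists of equal length, an entry for each row: "jaw": the gripper command: -1 is shut, 1 is fully open, values between are in proportion; "xyz": the shift along the tool's x, y, z in m, a list of three; "roll": the turn about the tool's z in rad. In form: {"jaw": [jaw, ...], "xyz": [[dx, dy, dz], ...], "roll": [roll, ...]}. A call has exactly 5 rows; each row shifts and turns the commanded pose from where the row before left it, along the tool's axes as they then stand; what a row does not reach is not made up. A row lasts 1/8 s, in which the tool goes at most 62.5 mm and 10.7 degrees, less where a joint would pass 70% of its speed; a pose out of reach is approached as far as the arm can. A call with a gripper value outside its range is refused whole. The fingers move at their own pace and stop on an object; "squeeze" is the grip in N (left out, the last holds). Time passes only in rows, so rows that do not move let the fingers close, or fill a call up. It gives the time, the measured TCP pose, the force, the opening and the grip force at its end, in the units of the state.
- manip.get_state(): the state, without advancing time (a new reading comes with each control period).
- manip.get_image(name): name is "side" or "top" or "wrist"; returns the picture (400x640x3 uint8, red, green, blue); there is no depth.
- manip.get_calibration(name): a dict with "mtx" (3x3 intrinsics, pixels), "D" ([k1, k2, p1, p2, k3] as OpenCV has them; the pictures are not rectified), "R" (3x3) and "t" (3): a world point X has camera coordinates R X + t. Camera axes: x right, y down, z forward; pixel columns grow to the right and rows downward; lengths in m; the calibration is good to about 2 mm. A picture is of the moment at which its call begins: read the wrist's pose just before it. get_calibration takes no time and is no camera call; for the wrist camera it gives the pose at the moment of the call.
- manip.finish_job(): hands the job in; it is judged then, once.
Trained networks look in the newest picture that a camera, given by its name, has taken for a name from the list of things; names that differ only in an ending like _2 or _b are one class to them, and where a whole thing is asked for, a point or a joint stands for the part that bears it (a point fixed in the world has none). Each returns a list of dicts, best first, with "conf" (0 to 1); they miss things now and then, are a little off and sometimes report something else, mostly with a low value. They report only what shows in the picture. A call takes as long as a camera call. They do not tell look-alikes from the thing itself.
- manip.find_in(camera, name): "box" ([left, top, right, bottom] in pixels, round what is visible of it).
The state is a dict: "clock": time; "joints": joint angles; "joint_velocities": joint speeds; "joint_torque": joint torques, N m; "tool_pos": TCP position; "tcp_rot": TCP orientation; "force": force on the tool from outside, world axes, zero at the start; "moment": the same for the moment, N m; "opening": finger opening in m; "finger_force": force on a finger pad.
Only numpy, scipy, OpenCV 4.12 (cv2) and the standard library are available. Lean on these libraries where they do the work, as an engineer would, in place of code of your own. Each camera call takes 0.05 s, during which the arm holds its last target. There are 200 camera calls.

## Working session

There is one attempt and no reset: what is moved stays moved. The work goes in short steps, Python scripts to look and compute and a tool call to move; the robot and the scene stay as the last step left them, time stands still between calls to the robot, and variables do not carry over. Pictures are saved under pics/ and viewed, at most 10 in all, crops included, and the job is handed in when it is done.

Besides the shell and the picture viewer there is one more tool, called after "Emit:" as name(argument=value, ...) on one line, values as JSON. move_arm: Moves the arm, as the interface text tells. Its arguments: {"type":"object","properties":{"jaw":{"type":"array","items":{"type":"number"}},"xyz":{"type":"array","items":{"type":"array","items":{"type":"number"}}},"roll":{"type":"array","items":{"type":"number"}},"squeeze":{"type":"number"}},"required":["jaw","xyz","roll"]}

```bash
mkdir -p pics; cat > h.py <<'E'
import numpy as np, cv2
from cell import manip
def ray(cam,uv,z):
    c=manip.get_calibration(cam);K=np.array(c["mtx"],float);D=np.array(c["D"],float);R=np.array(c["R"]);t=np.array(c["t"]).ravel()
    n=cv2.undistortPoints(np.array(uv,float).reshape(-1,1,2),K,D).reshape(-1,2)
    d=np.c_[n,np.ones(len(n))]@R; o=-R.T@t
    return o+d*((z-o[2])/d[:,2])[:,None]
def proj(cam,X):
    c=manip.get_calibration(cam)
    p,_=cv2.projectPoints(np.array(X,float).reshape(-1,3),cv2.Rodrigues(np.array(c["R"],float))[0],np.array(c["t"],float),np.array(c["mtx"],float),np.array(c["D"],float))
    return p.reshape(-1,2)
def save(cam,n):
    im=np.array(manip.get_image(cam));cv2.imwrite(f"pics/{n}.png",im[:,:,::-1]);return im
E
python3 - <<'E'
from h import *
s=manip.get_state();print(s["clock"],s["tool_pos"],s["tcp_rot"],s["opening"])
save("top","top0")
for n in["peg_top","lock_knob","pot","varnish","base"]:
    print(n,[(np.round(d["box"]).tolist(),round(d["conf"],2)) for d in manip.find_in("top",n)[:3]])
c=manip.get_calibration("top");print(-np.array(c["R"]).T@np.array(c["t"]).ravel());print(np.round(c["R"],2))
E
```

```text
0.0 [ 0.20077044 -0.53825448  0.23784032] [-1.79904640e+02 -1.99087608e-02  2.04423101e+01] 0.08818292164051475
peg_top [([319.0, 177.0, 379.0, 235.0], 0.77), ([271.0, 191.0, 306.0, 196.0], 0.35)]
lock_knob [([272.0, 189.0, 310.0, 198.0], 0.66)]
pot [([299.0, 129.0, 319.0, 150.0], 0.82), ([326.0, 260.0, 349.0, 279.0], 0.79), ([339.0, 187.0, 365.0, 213.0], 0.78)]
varnish [([406.0, 188.0, 422.0, 207.0], 0.63)]
base [([274.0, 174.0, 393.0, 248.0], 0.84), ([460.0, 214.0, 478.0, 284.0], 0.5)]
[ 0.36565328 -0.02880817  1.33621458]
[[ 0.01 -1.   -0.02]
 [-0.99 -0.01 -0.15]
 [ 0.15  0.02 -0.99]]
```

View pics/top0.png

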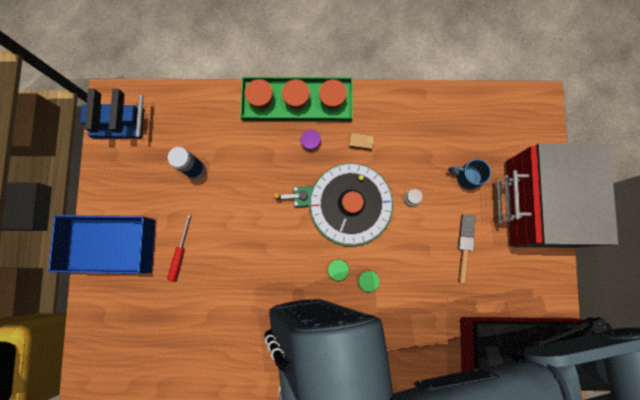

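The top view shows the turntable at about (352,203). The white mark runs down-left to (342,231), the yellow peg is at (362,178), the red line is on the left near (316,205), and the blue line is on the right at (387,202). The lever points left, with its orange knob at (279,197). The pot-like things are the purple (311,140), the greens (338,270) and (369,281), the tray reds, and the terracotta on the disc (352,203). The one on the disc fits the description, so I'll confirm it in an enlarged crop.

```bash
python3 - <<'E'
from h import *
im=save("top","top1")
crop=im[140:260,260:430]
cv2.imwrite("pics/crop1.png",cv2.resize(crop,None,fx=4.7,fy=4.7,interpolation=cv2.INTER_CUBIC)[:,:,::-1])
hsv=cv2.cvtColor(im,cv2.COLOR_RGB2HSV)
def blobs(lo,hi,roi,name,z):
    m=cv2.inRange(hsv,np.array(lo),np.array(hi));k=np.zeros_like(m);x0,y0,x1,y1=roi;k[y0:y1,x0:x1]=m[y0:y1,x0:x1]
    n,l,s,c=cv2.connectedComponentsWithStats(k)
    for i in range(1,n):
        if s[i,4]>=4: print(name,s[i].tolist(),np.round(c[i],1),np.round(ray("top",c[i],z),4))
R=(265,155,400,255)
blobs((22,120,120),(35,255,255),R,"yellow",.075)
blobs((8,150,150),(20,255,255),(265,180,300,215),"orange",.066)
blobs((0,120,60),(14,255,255),(330,180,375,225),"pot",.08)
blobs((0,120,80),(8,255,255),(300,160,335,245),"redA",.034)
blobs((172,120,80),(180,255,255),(300,160,335,245),"redB",.034)
blobs((105,120,80),(130,255,255),(375,160,400,245),"blue",.034)
# white mark
m=((hsv[:,:,2]>140)&(hsv[:,:,1]<60)).astype(np.uint8)
cv2.imwrite("/tmp/m.png",m*255)
blobs((0,0,130),(180,70,255),(336,212,356,234),"white",.042)
E
```

```text
yellow [359, 175, 5, 5, 19] [360.8 177.2] [[ 0.6182 -0.1146  0.075 ]]
orange [265, 180, 35, 35, 937] [279.4 197.1] [[0.5598 0.1178 0.066 ]]
pot [341, 190, 24, 23, 405] [352.3 201.4] [[ 0.5473 -0.0901  0.08  ]]
redA [314, 205, 4, 1, 4] [315.5 205. ] [[0.5422 0.015  0.034 ]]
white [336, 219, 10, 15, 53] [341.1 227.8] [[ 0.4755 -0.0599  0.042 ]]
```

View pics/crop1.png

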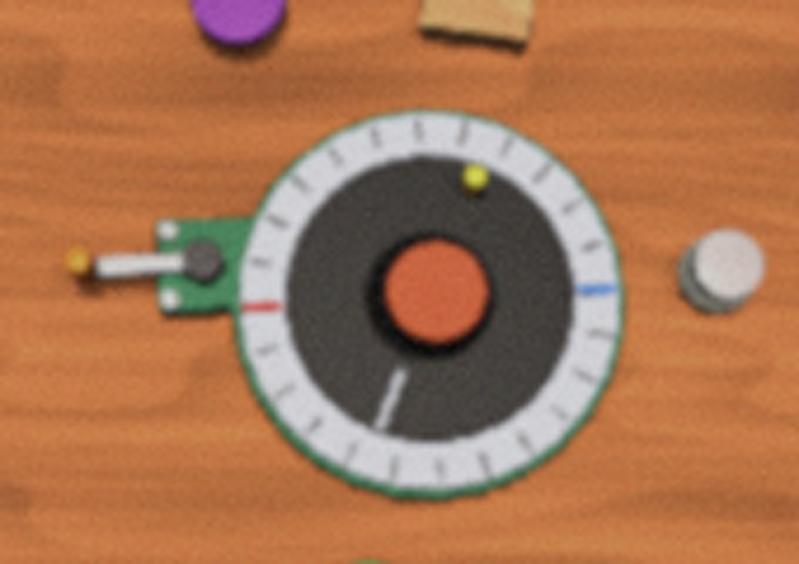

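Confirmed: the terracotta pot on the disc is the one meant. The index must go clockwise by roughly 65°. Next I'll compute the geometry.

```bash
cat >> h.py <<'E'
def plan(wps,pos,yaw,pitchdown=True):
    """wps: list of (x,y,z,yawdeg) absolute; prints tool-frame rows"""
    xyz=[];roll=[]
    p=np.array(pos,float)
    for w in wps:
        d=np.array(w[:3])-p;c,s=np.cos(np.radians(yaw)),np.sin(np.radians(yaw))
        xyz.append([round(float(v),4) for v in(c*d[0]+s*d[1],s*d[0]-c*d[1],-d[2])])
        dy=(w[3]-yaw+180)%360-180; roll.append(round(float(-np.radians(dy)),3))
        p=np.array(w[:3]);yaw=w[3]
    for i in range(0,len(xyz),5): print("xyz",xyz[i:i+5],"roll",roll[i:i+5])
def lin(a,b,n): return [tuple(np.array(a)+(np.array(b)-np.array(a))*k/n) for k in range(1,n+1)]
E
python3 - <<'E'
from h import *
f=lambda x,y:(260+x/4.7-.4,140+y/4.7-.4)
q=dict(tip=(381,427,.042),inn=(401,371,.042),red=(262,307,.034),blue=(595,290,.034),peg=(475,177,.075),pivot=(203,260,.04),knob=(78,260,.066),pot=(437,291,.08),var=(729,262,.052))
P={}
for k,(x,y,z) in q.items(): P[k]=ray("top",f(x,y),z)[0];print(k,np.round(P[k],4))
ctr=(P["red"]+P["blue"])/2
print("ctr red/blue",ctr,"dist",np.linalg.norm((P["red"]-P["blue"])[:2])/2)
c2=P["tip"][:2]+(P["peg"]-P["tip"])[:2]*89/164;print("ctr tip/peg",c2,np.linalg.norm((P["peg"]-P["tip"])[:2]))
a=lambda v:np.degrees(np.arctan2(v[1],v[0]))
print("peg",a(P["peg"]-P["tip"]),"red",a(P["red"]-P["blue"]),"lever",a(P["knob"]-P["pivot"]),np.linalg.norm((P["knob"]-P["pivot"])[:2]))
s=manip.get_state()
plan(lin((*s["tool_pos"],20.4),(.49,-.10,.30,160),15),s["tool_pos"],20.4)
E
```

```text
tip [ 0.468  -0.0588  0.042 ]
inn [ 0.5026 -0.0708  0.042 ]
red [0.5425 0.0155 0.034 ]
blue [ 0.5552 -0.1913  0.034 ]
peg [ 0.6179 -0.1141  0.075 ]
pivot [0.5708 0.0524 0.04  ]
knob [0.5659 0.1271 0.066 ]
pot [ 0.547  -0.0909  0.08  ]
var [ 0.5708 -0.2712  0.052 ]
ctr red/blue [ 0.54885676 -0.08789319  0.034     ] dist 0.1035707322660598
ctr tip/peg [ 0.54932656 -0.08879007] 0.15973237248989247
peg -20.2635231938393 red 93.52953385303138 lever 93.72047045662951 0.07485962380156998
xyz [[0.0283, -0.0207, -0.0041], [0.0312, -0.0158, -0.0041], [0.0334, -0.0106, -0.0041], [0.0347, -0.005, -0.0041], [0.035, 0.0006, -0.0041]] roll [-0.162, -0.162, -0.162, -0.162, -0.162]
xyz [[0.0345, 0.0063, -0.0041], [0.033, 0.0118, -0.0041], [0.0307, 0.0169, -0.0041], [0.0275, 0.0217, -0.0041], [0.0236, 0.0258, -0.0041]] roll [-0.162, -0.162, -0.162, -0.162, -0.162]
xyz [[0.0191, 0.0293, -0.0041], [0.0142, 0.032, -0.0041], [0.0088, 0.0339, -0.0041], [0.0032, 0.0349, -0.0041], [-0.0025, 0.0349, -0.0041]] roll [-0.162, -0.162, -0.162, -0.162, -0.162]
```

Emit:
move_arm(jaw=[-0.1,-0.1,-0.1,-0.1,-0.1], xyz=[[0.028,-0.021,-0.004],[0.031,-0.016,-0.004],[0.033,-0.011,-0.004],[0.035,-0.005,-0.004],[0.035,0.001,-0.004]], roll=[-0.162,-0.162,-0.162,-0.162,-0.162])

```text
clock: 0.98
tool_pos: [0.2971, -0.3913, 0.2589]
tcp_rot: [180.0, 0.0, 67.1]
force: [0.2, -0.5, 1.0]
opening: 0.0406
finger_force: 0.0
```

Emit:
move_arm(jaw=[-0.1,-0.1,-0.1,-0.1,-0.1], xyz=[[0.034,0.006,-0.004],[0.033,0.012,-0.004],[0.031,0.017,-0.004],[0.027,0.022,-0.004],[0.024,0.026,-0.004]], roll=[-0.162,-0.162,-0.162,-0.162,-0.162])

```text
clock: 1.6
tool_pos: [0.3942, -0.2454, 0.279]
tcp_rot: [180.0, 0.0, 113.6]
force: [-0.9, 1.4, -0.1]
opening: 0.0398
finger_force: 0.0
```

Emit:
move_arm(jaw=[-0.1,-0.1,-0.1,-0.1,-0.1], xyz=[[0.019,0.029,-0.004],[0.014,0.032,-0.004],[0.009,0.034,-0.004],[0.003,0.035,-0.004],[-0.002,0.035,-0.004]], roll=[-0.162,-0.162,-0.162,-0.162,-0.162])

```text
clock: 2.22
tool_pos: [0.4908, -0.0995, 0.299]
tcp_rot: [-180.0, 0.0, 160.0]
force: [0.1, -1.0, -0.5]
opening: 0.0393
finger_force: 0.0
```

```bash
python3 - <<'E'
from h import *
s=manip.get_state();print(s["clock"],s["tool_pos"],s["tcp_rot"],s["opening"],s["joints"],s["force"])
np.savez("/tmp/w0.npz",**{k:np.array(v) for k,v in manip.get_calibration("wrist").items()})
save("wrist","w0")
C=np.array([.549,-.088])
for n,r,a,z in [("ctr",0,0,.042),("red",.104,93.5,.034),("tip",.089,159.7,.042),("peg",.075,-20.3,.075),("blue",.104,-86.5,.034)]:
    print(n,proj("wrist",[C[0]+r*np.cos(np.radians(a)),C[1]+r*np.sin(np.radians(a)),z]))
E
```

```text
2.225 [ 0.49078187 -0.09947286  0.29896426] [-1.79996381e+02  2.00618387e-02  1.59984572e+02] 0.039251893596330134 [-2.50623414e+01 -2.03584589e+00  9.82723067e+01 -1.85071566e-03
  8.37432369e+01 -9.50467114e+01] [ 0.05277408 -1.04456797 -0.54844851]
ctr [[339.95291475 199.97742386]]
red [[419.85389209 165.40723066]]
tip [[342.28503553 125.05887485]]
peg [[339.82573987 269.11045675]]
blue [[263.14068376 229.15261486]]
```

View pics/w0.png

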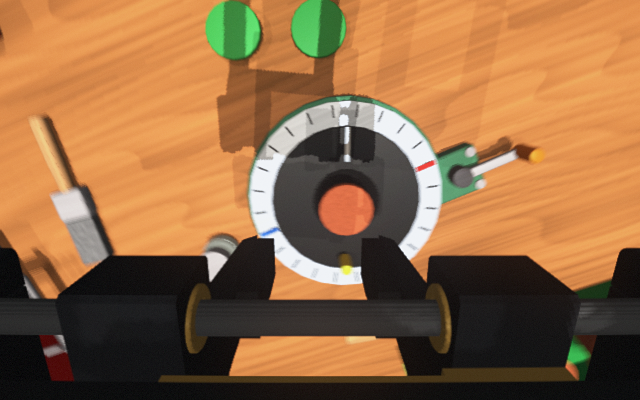

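The wrist view has the index tip at about (346,127), red (426,166), blue (270,232), peg (345,267) and pot (346,209). Everything sits about 6 px right of my prediction, so I'll measure from this picture.

```bash
python3 - <<'E'
from h import *
im=cv2.imread("pics/w0.png");hsv=cv2.cvtColor(im,cv2.COLOR_BGR2HSV)
def blob(lo,hi,roi,z,n):
    x0,y0,x1,y1=roi;m=cv2.inRange(hsv[y0:y1,x0:x1],np.array(lo),np.array(hi))
    k,l,s,c=cv2.connectedComponentsWithStats(m);i=1+np.argmax(s[1:,4])
    ys,xs=np.where(l==i);
    p=c[i]+[x0,y0];w=ray("wrist",p,z)[0];print(n,s[i].tolist(),p.round(1),w.round(4));return w[:2]
red=blob((0,120,100),(8,255,255),(408,150,442,182),.034,"red")
blue=blob((100,100,80),(130,255,255),(255,220,285,240),.034,"blue")
peg=blob((22,150,150),(35,255,255),(330,250,360,280),.07,"peg")
m=blob((0,0,110),(180,80,255),(338,123,354,165),.042,"mark")
pot=blob((0,120,90),(14,255,255),(310,165,380,240),.078,"pot")
orange=blob((8,170,180),(25,255,255),(525,140,550,170),.066,"knob")
piv=blob((0,0,0),(180,90,110),(445,160,475,190),.04,"pivot")
a=lambda v:np.degrees(np.arctan2(v[1],v[0]))
c=(red+blue)/2;print("ctr",c,np.linalg.norm(red-blue)/2)
print("red",a(red-blue),"mark",a(m-c),np.linalg.norm(m-c),"peg",a(peg-c),np.linalg.norm(peg-c),"lever",a(orange-piv),np.linalg.norm(orange-piv))
E
```

```text
red [9, 11, 17, 10, 76] [425.4 165.4] [0.5449 0.0221 0.034 ]
blue [7, 8, 17, 8, 49] [270.1 231.3] [ 0.561  -0.1846  0.034 ]
peg [12, 15, 10, 9, 57] [346.1 268.5] [ 0.6238 -0.1072  0.07  ]
mark [6, 4, 7, 35, 200] [346.7 144.1] [ 0.4877 -0.0592  0.042 ]
pot [8, 19, 57, 52, 2303] [345.8 209.5] [ 0.5505 -0.0841  0.078 ]
knob [0, 3, 21, 22, 256] [536.4 155. ] [0.5654 0.1337 0.066 ]
pivot [2, 3, 28, 25, 332] [460.2 173.5] [0.5666 0.0574 0.04  ]
ctr [ 0.55296627 -0.08125195] 0.10368763307289441
red 94.46302029906954 mark 161.28637356345158 0.0688636314137063 peg -20.163888890529652 0.07540942545887472 lever 90.93053392335808 0.07629406032578007
```

```bash
python3 - <<'E'
from h import *
s=manip.get_state();p=s["tool_pos"]
C=np.array([.551,-.0845])
A=lambda a,z=.056:(C[0]+.075*np.cos(np.radians(a)),C[1]+.075*np.sin(np.radians(a)),z,a+180)
a=A(-20.2,.1)
w=lin((*p,159.98),a,5)+lin(a,A(-20.2),5)
w+=[A(-20.2-4.5*k) for k in range(1,16)]
plan(w,p,159.98)
E
```

```text
xyz [[-0.0252, 0.0063, 0.0399], [-0.0252, 0.0063, 0.0399], [-0.0252, 0.0063, 0.0399], [-0.0252, 0.0063, 0.0399], [-0.0252, 0.0063, 0.0399]] roll [0.001, 0.001, 0.001, 0.001, 0.001]
xyz [[0.0, 0.0, 0.0088], [0.0, 0.0, 0.0088], [0.0, 0.0, 0.0088], [0.0, 0.0, 0.0088], [0.0, 0.0, 0.0088]] roll [-0.0, -0.0, -0.0, -0.0, -0.0]
xyz [[0.0002, -0.0059, -0.0], [0.0002, -0.0059, -0.0], [0.0002, -0.0059, -0.0], [0.0002, -0.0059, -0.0], [0.0002, -0.0059, -0.0]] roll [0.079, 0.079, 0.079, 0.079, 0.079]
xyz [[0.0002, -0.0059, -0.0], [0.0002, -0.0059, -0.0], [0.0002, -0.0059, -0.0], [0.0002, -0.0059, -0.0], [0.0002, -0.0059, -0.0]] roll [0.079, 0.079, 0.079, 0.079, 0.079]
xyz [[0.0002, -0.0059, -0.0], [0.0002, -0.0059, -0.0], [0.0002, -0.0059, -0.0], [0.0002, -0.0059, -0.0], [0.0002, -0.0059, -0.0]] roll [0.079, 0.079, 0.079, 0.079, 0.079]
```

Emit:
move_arm(jaw=[-0.1,-0.1,-0.1,-0.1,-0.1], xyz=[[-0.025,0.006,0.04],[-0.025,0.006,0.04],[-0.025,0.006,0.04],[-0.025,0.006,0.04],[-0.025,0.006,0.04]], roll=[0,0,0,0,0])

```text
clock: 2.9
tool_pos: [0.6186, -0.1161, 0.0974]
tcp_rot: [-180.0, 0.0, 159.6]
force: [-0.4, 0.9, 0.4]
opening: 0.0394
finger_force: 0.0
```

```bash
python3 - <<'E'
from h import *
s=manip.get_state();print(s["clock"],s["tool_pos"],s["tcp_rot"],s["force"])
im=save("wrist","w1")
print("tcp",proj("wrist",s["tool_pos"]),"under tcp at .07",proj("wrist",[*s["tool_pos"][:2],.07]))
E
```

```text
2.9 [ 0.61861566 -0.11606731  0.09737997] [-1.79997772e+02  1.26253695e-02  1.59637542e+02] [-0.39372483  0.89729086  0.41406496]
tcp [[318.27837597 268.04086377]] under tcp at .07 [[318.13805685 243.04030849]]
```

View pics/w1.png

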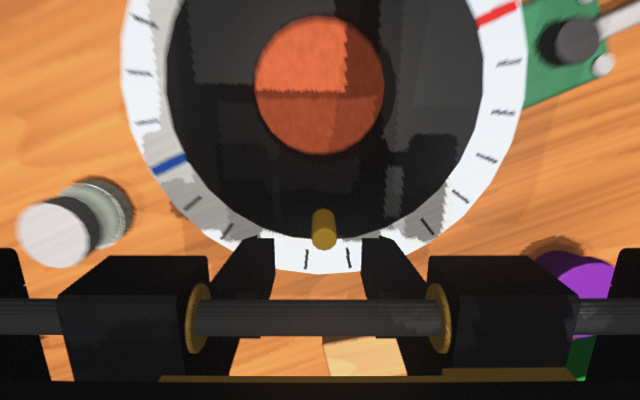

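Emit:
move_arm(jaw=[-0.1,-0.1,-0.1,-0.1,-0.1], xyz=[[0,0,0.01],[0,0,0.01],[0,0,0.01],[0,0,0.008],[0,0,0.003]], roll=[0,0,0,0,0])

```text
clock: 3.58
tool_pos: [0.6177, -0.1158, 0.0577]
tcp_rot: [180.0, 0.0, 159.7]
force: [0.3, -0.6, 0.3]
opening: 0.0397
finger_force: 0.0
```

Emit:
move_arm(jaw=[-0.1,-0.1,-0.1,-0.1,-0.1], xyz=[[0,-0.004,0],[0,-0.004,0],[0,-0.004,0],[0,-0.004,0],[0,-0.004,0]], roll=[0.053,0.053,0.053,0.053,0.053])

```text
clock: 4.2
tool_pos: [0.609, -0.133, 0.058]
tcp_rot: [179.9, -0.0, 144.4]
force: [0.3, 3.5, 0.2]
opening: 0.0397
finger_force: 1.2
```

Emit:
move_arm(jaw=[-0.1,-0.1,-0.1,-0.1,-0.1], xyz=[[0,-0.005,0],[0,-0.005,0],[0,-0.005,0],[0,-0.005,0],[0,-0.005,0]], roll=[0.067,0.067,0.067,0.067,0.067])

```text
clock: 4.82
tool_pos: [0.5921, -0.1512, 0.058]
tcp_rot: [179.9, -0.0, 125.2]
force: [0.7, 3.9, 0.7]
opening: 0.0397
finger_force: 1.2
```

Emit:
move_arm(jaw=[-0.1,-0.1,-0.1,-0.1,-0.1], xyz=[[0,-0.005,0],[0,-0.005,0],[0,-0.005,0],[0,-0.005,0],[0,-0.005,0]], roll=[0.067,0.067,0.067,0.067,0.067])

```text
clock: 5.45
tool_pos: [0.5704, -0.1629, 0.0582]
tcp_rot: [179.9, -0.0, 106.0]
force: [1.4, 2.4, -0.7]
opening: 0.0398
finger_force: 1.2
```

```bash
python3 - <<'E'
from h import *
s=manip.get_state();p=s["tool_pos"];C=np.array([.549,-.0875]);v=p[:2]-C
print(s["clock"],p,s["tcp_rot"],s["force"],np.linalg.norm(v),np.degrees(np.arctan2(v[1],v[0])))
E
```

```text
5.45 [ 0.57038121 -0.16293735  0.05817031] [ 1.79912831e+02 -3.22250692e-03  1.05976877e+02] [ 1.4237012   2.35092595 -0.69447058] 0.07840886795100441 -74.1756761306439
```

Emit:
move_arm(jaw=[-0.1,-0.1,-0.1,-0.1,-0.1], xyz=[[0.0006,-0.004,0],[0.0006,-0.004,0],[0.0006,-0.004,0],[0.0006,-0.004,0],[0.0006,-0.004,0]], roll=[0.055,0.055,0.055,0.055,0.055])

```text
clock: 6.08
tool_pos: [0.551, -0.1646, 0.0585]
tcp_rot: [179.8, 0.1, 90.2]
force: [2.3, -2.8, -1.7]
opening: 0.0396
finger_force: 1.7
```

```bash
python3 - <<'E'
from h import *
s=manip.get_state();p=s["tool_pos"];C=np.array([.549,-.0875]);v=p[:2]-C
print(s["clock"],p,s["tcp_rot"],s["force"],np.linalg.norm(v),np.degrees(np.arctan2(v[1],v[0])))
im=save("wrist","w2")
im=save("top","top2")
E
```

```text
6.075 [ 0.55097354 -0.1646021   0.05850897] [1.79813891e+02 9.94667598e-02 9.02251239e+01] [ 2.25769333 -2.79263343 -1.68463221] 0.07712735613378086 -88.53374835308432
```

View pics/w2.png

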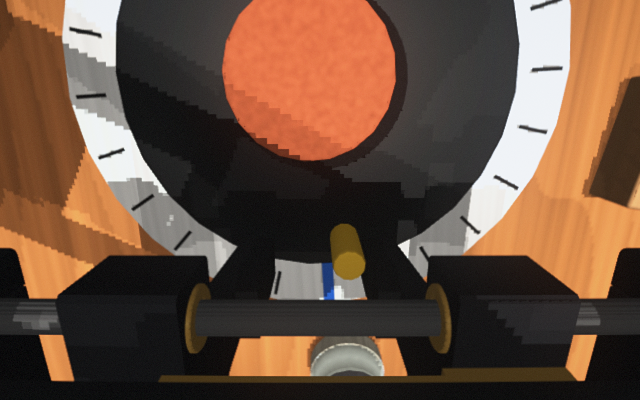

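The peg top is at (350,266) between the fingers, and the blue line is at (327,280), so a few degrees remain. Working out the rest from this picture.

```bash
python3 - <<'E'
from h import *
im=cv2.imread("pics/w2.png");hsv=cv2.cvtColor(im,cv2.COLOR_BGR2HSV)
m=cv2.inRange(hsv,np.array((105,120,60)),np.array((130,255,255)));m[:, :310]=0;m[:255]=0;m[302:]=0;m[:,345:]=0
ys,xs=np.where(m>0);print(len(xs),xs.min(),xs.max(),ys.min(),ys.max())
pts=[(xs[ys==y].mean(),y) for y in sorted(set(ys)) if (ys==y).sum()>2]
B=ray("wrist",pts,.034);print("blue ends",B[0].round(4),B[-1].round(4))
T=ray("wrist",[(350,266)],.075)[0];print("peg top",T.round(4))
b=B.mean(0)[:2]
a=lambda v:np.degrees(np.arctan2(v[1],v[0]))
for rb in(.104,):
  for name,C in(("C",np.array([.549,-.0875])),("from blue",b-.102*np.array([np.cos(np.radians(-86.2)),np.sin(np.radians(-86.2))]))):
    print(name,C,"peg",a(T[:2]-C),np.linalg.norm(T[:2]-C),"blue",a(b-C),np.linalg.norm(b-C))
s=cv2.imread("pics/top2.png")[140:260,260:430]
cv2.imwrite("pics/crop2.png",cv2.resize(s,None,fx=4.7,fy=4.7,interpolation=cv2.INTER_CUBIC))
E
```

```text
375 322 333 263 299
blue ends [ 0.5549 -0.1801  0.034 ] [ 0.5562 -0.2022  0.034 ]
peg top [ 0.5631 -0.1605  0.075 ]
C [ 0.549  -0.0875] peg -79.06261723511372 0.07437879442570862 blue -86.30255250427253 0.10373790297497715
from blue [ 0.5489299  -0.08924622] peg -78.74715898118167 0.07267869508622432 blue -86.20000000000002 0.10199999999999998
```

View pics/crop2.png

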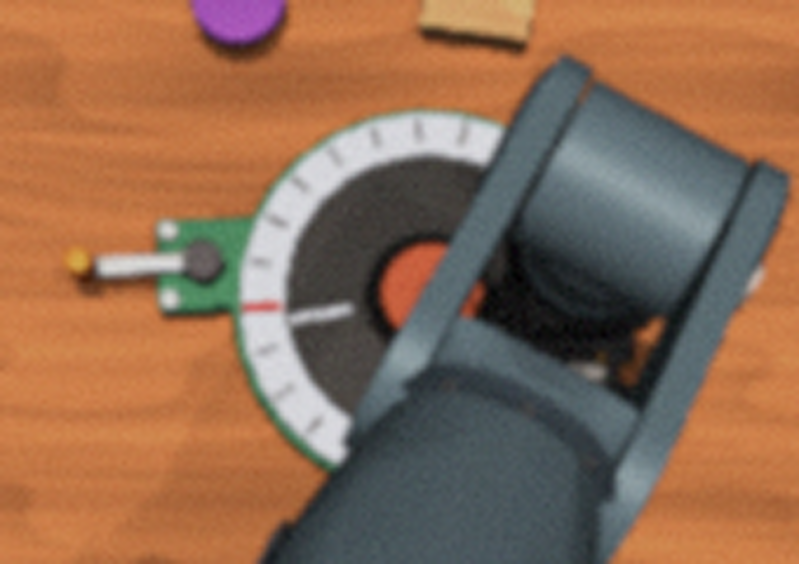

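Both views agree that about 6.5–7° remain. I'll advance roughly 6° and then measure.

Emit:
move_arm(jaw=[-0.1,-0.1,-0.1,-0.1,-0.1], xyz=[[0.0002,-0.002,0],[0.0002,-0.002,0],[0.0002,-0.002,0],[0.0002,-0.002,0],[0,0,0]], roll=[0.026,0.026,0.026,0.026,0])

```text
clock: 6.8
tool_pos: [0.5415, -0.1626, 0.0577]
tcp_rot: [-180.0, -0.0, 84.4]
force: [1.9, -1.1, 1.7]
opening: 0.0393
finger_force: 1.3
```

```bash
cat >> h.py <<'E'
def meas(tag):
    acc=[]
    for k in range(3):
        im=np.array(manip.get_image("top")).astype(float)
        acc.append(im)
    im=np.mean(acc,0);cv2.imwrite(f"pics/{tag}.png",im[:,:,::-1].astype(np.uint8))
    sub=im[195:222,308:340]
    g=sub.mean(2); R=sub[:,:,0]-sub[:,:,1]
    # red: cols 312..319 abs ; mark: cols 323..333 abs
    out=[]
    for nm,W,c0,c1,z,bg in(("red",R,312,319,.034,30),("mark",g,323,334,.042,None)):
        pts=[];ws=[]
        for c in range(c0,c1+1):
            col=W[:,c-308]
            if nm=="mark":
                i=3+np.argmax(col[3:-3]);lo,hi=i-2,i+3;w=np.clip(col[lo:hi]-np.median(col)-5,0,None)
            else:
                i=3+np.argmax(col[3:-3]);lo,hi=i-2,i+3;w=np.clip(col[lo:hi]-bg,0,None)
            if w.sum()>20: pts.append((c,195+(w*np.arange(lo,hi)).sum()/w.sum()))
        P=ray("top",pts,z)[:,:2]; print(nm,np.round(pts,1).tolist()); out.append(P)
    C=np.array([.549,-.088])
    a=lambda v:np.degrees(np.arctan2(v[:,1],v[:,0]))
    ar,am=a(out[0]-C),a(out[1]-C)
    fit=lambda P:np.degrees(np.arctan(np.polyfit(P[:,1],P[:,0],1)[0]))
    print("red ang",np.median(ar),"mark ang(far half)",np.median(am[:6]),am.round(1),"mark line slope->",90-fit(out[1]),"red slope",90-fit(out[0]))
E
python3 - <<'E'
from h import *
s=manip.get_state();p=s["tool_pos"];C=np.array([.549,-.0875]);v=p[:2]-C
print(s["clock"],p,s["tcp_rot"],s["force"],np.linalg.norm(v),np.degrees(np.arctan2(v[1],v[0])))
meas("top3")
im=save("wrist","w3");hsv=cv2.cvtColor(im,cv2.COLOR_RGB2HSV)
m=cv2.inRange(hsv,np.array((22,120,60)),np.array((32,255,255)));m[:200]=0;m[300:]=0
n,l,st,c=cv2.connectedComponentsWithStats(m);i=1+np.argmax(st[1:,4]);print("peg",st[i],c[i])
m=cv2.inRange(hsv,np.array((105,120,60)),np.array((130,255,255)));m[:,:290]=0;m[:,370:]=0;m[:250]=0;m[302:]=0
ys,xs=np.where(m>0);print("blue",len(xs),xs.min(),xs.max(),ys.min(),ys.max())
E
```

```text
6.8 [ 0.54153839 -0.16257881  0.0576969 ] [-1.79979453e+02 -1.62633376e-02  8.43633820e+01] [ 1.85915102 -1.0777584   1.7085448 ] 0.07544868428017398 -95.67562761805256
red [[312.0, 204.9], [313.0, 204.9], [314.0, 204.8], [315.0, 204.8], [316.0, 204.7], [317.0, 204.6], [318.0, 204.6], [319.0, 204.7]]
mark [[323.0, 218.3], [324.0, 203.8], [325.0, 203.7], [326.0, 203.6], [327.0, 203.5], [328.0, 203.5], [329.0, 203.4], [330.0, 203.5], [331.0, 203.4], [332.0, 203.3], [333.0, 203.2], [334.0, 203.2]]
red ang 93.35232517241803 mark ang(far half) 92.8224820693689 [120.   92.9  92.9  92.8  92.7  92.5  92.6  92.7  92.7  92.5  92.3  92.2] mark line slope-> 121.75814203561868 red slope 93.28346990487077
peg [  3 202   1   1   1] [  3. 202.]
blue 152 347 358 284 299
```

Aligned within about 0.6°. Backing the fingers off the peg to centre, then lifting.

Emit:
move_arm(jaw=[-0.1,-0.1,-0.1,-0.1,-0.1], xyz=[[0,0.006,0],[0,0.006,0],[0,0,-0.01],[0,0,-0.02],[0,0,-0.03]], roll=[0,0,0,0,0])

```text
clock: 7.62
tool_pos: [0.5532, -0.1637, 0.1188]
tcp_rot: [-179.9, -0.0, 84.4]
force: [0.3, 0.3, -0.7]
opening: 0.0398
finger_force: 0.0
```

```bash
python3 - <<'E'
from h import *
s=manip.get_state();p=s["tool_pos"]
print(s["clock"],p,s["tcp_rot"],s["force"])
a=(.549,-.03,.26,88)
plan(lin((*p,s["tcp_rot"][2]),a,5),p,s["tcp_rot"][2])
E
```

```text
7.625 [ 0.55324472 -0.16369062  0.11884746] [-1.79935049e+02 -2.58236245e-02  8.43862494e+01] [ 0.3017514   0.33159443 -0.70791316]
xyz [[0.0265, -0.0035, -0.0282], [0.0266, -0.0031, -0.0282], [0.0266, -0.0028, -0.0282], [0.0266, -0.0025, -0.0282], [0.0267, -0.0021, -0.0282]] roll [-0.013, -0.013, -0.013, -0.013, -0.013]
```

Emit:
move_arm(jaw=[-0.1,-0.1,-0.1,-0.1,-0.1], xyz=[[0.0265,-0.003,-0.028],[0.0265,-0.003,-0.028],[0.0265,-0.003,-0.028],[0.0265,-0.003,-0.028],[0.0265,-0.002,-0.028]], roll=[-0.013,-0.013,-0.013,-0.013,-0.013])

```text
clock: 8.25
tool_pos: [0.5491, -0.0299, 0.2604]
tcp_rot: [179.9, 0.0, 88.1]
force: [0.4, -0.3, 0.4]
opening: 0.0396
finger_force: 0.0
```

```bash
python3 - <<'E'
from h import *
s=manip.get_state();print(s["clock"],s["tool_pos"],s["tcp_rot"])
save("wrist","w4")
E
```

```text
8.25 [ 0.54905282 -0.02987759  0.26041981] [1.79901678e+02 2.14110886e-02 8.81308433e+01]
```

View pics/w4.png

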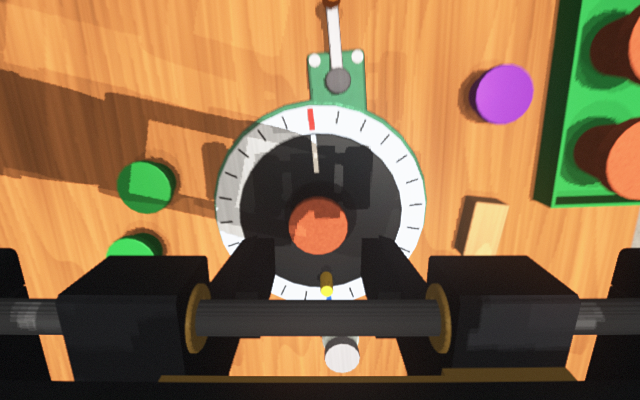

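The index line extrapolates onto the red line: mark (313,135)–(317,172), red (311,119). I'll put a number on it and plan the move to the knob.

```bash
python3 - <<'E'
from h import *
im=cv2.imread("pics/w4.png");hsv=cv2.cvtColor(im,cv2.COLOR_BGR2HSV)
def pts(m,roi):
    x0,y0,x1,y1=roi;s=m[y0:y1,x0:x1];o=[]
    for y in range(y1-y0):
        x=np.where(s[y]>0)[0]
        if len(x)>=2:o.append((x0+x.mean(),y0+y))
    return np.array(o)
red=pts(cv2.inRange(hsv,np.array((0,120,100)),np.array((10,255,255))),(300,106,322,132))
mk=pts(cv2.inRange(hsv,np.array((0,0,110)),np.array((180,120,255))),(306,138,324,172))
R=ray("wrist",red,.034)[:,:2];M=ray("wrist",mk,.042)[:,:2]
pegt=ray("wrist",[(326,291)],.075)[0][:2]
k=np.polyfit(M[:,1],M[:,0],1);r=R.mean(0)
print("red",r,"mark",M.mean(0),"perp err mm",1e3*(r[0]-np.polyval(k,r[1])),"slope",k[0],"red slope",np.polyfit(R[:,1],R[:,0],1)[0])
d=M.mean(0)-pegt;print("peg",pegt,"err via peg-mark line mm",1e3*(r[0]-(pegt[0]+d[0]/d[1]*(r[1]-pegt[1]))),np.linalg.norm(d))
print("pivot",ray("wrist",[(338,80)],.04))
s=manip.get_state();p=s["tool_pos"];plan(lin((*p,88.13),(.564,.127,.1,92.5),5),p,88.13)
E
```

```text
red [0.54590715 0.01967603] mark [ 0.54897075 -0.01694214] perp err mm -1.2017600898265313 slope -0.05084465600918979 red slope -0.05593474547622597
peg [ 0.55651984 -0.16095319] err via peg-mark line mm -1.1440662752780772 0.14420877547719
pivot [[0.57512494 0.05782424 0.04      ]]
xyz [[0.031, 0.0017, 0.0329], [0.0309, 0.0021, 0.0329], [0.0309, 0.0026, 0.0329], [0.0309, 0.0031, 0.0329], [0.0308, 0.0035, 0.0329]] roll [-0.015, -0.015, -0.015, -0.015, -0.015]
```

The error is about 1.2 mm, within the 4.5 mm limit. On to the lever, with the jaws a little wider.

Emit:
move_arm(jaw=[0.14,0.14,0.14,0.14,0.14], xyz=[[0.031,0.003,0.033],[0.031,0.003,0.033],[0.031,0.003,0.033],[0.031,0.003,0.033],[0.031,0.004,0.028]], roll=[-0.015,-0.015,-0.015,-0.015,-0.015])

```text
clock: 8.93
tool_pos: [0.5657, 0.1248, 0.0975]
tcp_rot: [180.0, 0.0, 92.4]
force: [-0.2, -0.5, 1.4]
opening: 0.0503
finger_force: 0.0
```

```bash
python3 - <<'E'
from h import *
s=manip.get_state();p=s["tool_pos"];print(s["clock"],p,s["tcp_rot"],s["force"],s["opening"])
save("wrist","w5");print("under tcp .066",proj("wrist",[*p[:2],.066]))
E
```

```text
8.925 [0.56572769 0.1248173  0.09749743] [1.79973755e+02 7.73597414e-03 9.24228368e+01] [-0.21380475 -0.4614628   1.35032586] 0.050348820552578256
under tcp .066 [[323.20178649 239.20249641]]
```

View pics/w5.png

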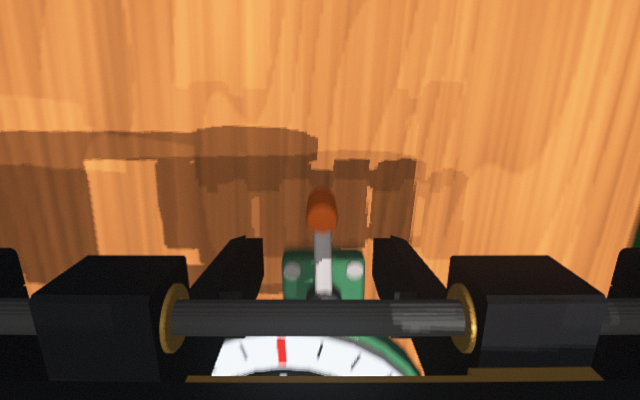

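The orange knob at (322,212) is centred between the fingers and slightly further out than the TCP. I'll shift 5 mm out and descend.

Emit:
move_arm(jaw=[0.14,0.14,0.14,0.14,0.14], xyz=[[0.003,0,0.01],[0.002,0,0.012],[0,0,0.012],[0,0,0.012],[0,0,0.005]], roll=[0,0,0,0,0])

```text
clock: 9.6
tool_pos: [0.5651, 0.1287, 0.0457]
tcp_rot: [-179.9, 0.0, 92.4]
force: [0.2, 0.2, 0.1]
opening: 0.0503
finger_force: 0.0
```

Emit:
move_arm(jaw=[0.14,0.14,0.14,0.14,0.14], xyz=[[0,-0.005,0],[0,-0.005,0],[0,-0.004,0],[0,-0.004,0],[0,-0.004,0]], roll=[-0.065,-0.065,-0.053,-0.053,-0.053])

```text
clock: 10.22
tool_pos: [0.5448, 0.1254, 0.047]
tcp_rot: [179.9, 0.0, 109.1]
force: [2.8, -0.4, -0.6]
opening: 0.0502
finger_force: 0.9
```

Emit:
move_arm(jaw=[0.14,0.14,0.14,0.14,0.14], xyz=[[0,-0.005,0],[0,-0.005,0],[0,-0.005,0],[0,-0.005,0],[0,-0.005,0]], roll=[-0.067,-0.067,-0.067,-0.067,-0.067])

```text
clock: 10.85
tool_pos: [0.5228, 0.1143, 0.0473]
tcp_rot: [179.9, 0.1, 128.3]
force: [1.4, -0.0, -1.0]
opening: 0.0501
finger_force: 0.9
```

Emit:
move_arm(jaw=[0.14,0.14,0.14,0.14,0.14], xyz=[[0,-0.005,0],[0,-0.005,0],[0,-0.005,0],[0,-0.005,0],[0,-0.004,0]], roll=[-0.067,-0.067,-0.067,-0.067,-0.053])

```text
clock: 11.48
tool_pos: [0.506, 0.0973, 0.0473]
tcp_rot: [179.9, 0.1, 146.6]
force: [1.8, 0.0, -0.2]
opening: 0.0501
finger_force: 0.9
```

```bash
python3 - <<'E'
from h import *
s=manip.get_state();p=s["tool_pos"];v=p[:2]-np.array([.567,.055])
print(s["clock"],p,s["tcp_rot"],s["force"],np.linalg.norm(v),np.degrees(np.arctan2(v[1],v[0])))
E
```

```text
11.475 [0.50597997 0.09734498 0.04727171] [1.79913819e+02 1.17495156e-01 1.46637229e+02] [ 1.76694537  0.02871079 -0.15254283] 0.07427342342458029 145.24120734106666
```

Now slow steps towards the stop, watching the force.

Emit:
move_arm(jaw=[0.14,0.14,0.14,0.14,0.14], xyz=[[0,-0.003,0],[0,-0.003,0],[0,-0.003,0],[0,-0.003,0],[0,-0.002,0]], roll=[-0.04,-0.04,-0.04,-0.04,-0.027])

```text
clock: 12.1
tool_pos: [0.499, 0.0852, 0.0472]
tcp_rot: [179.9, 0.1, 157.3]
force: [1.8, 1.2, 0.6]
opening: 0.0501
finger_force: 0.8
```

Emit:
move_arm(jaw=[0.14,0.14,0.14,0.14,0.14], xyz=[[0,-0.001,0],[0,-0.001,0],[0,-0.001,0],[0,0,0],[0,0,0]], roll=[-0.013,-0.013,-0.013,0,0])

```text
clock: 12.72
tool_pos: [0.4968, 0.0826, 0.0467]
tcp_rot: [-180.0, -0.0, 159.5]
force: [1.1, 0.6, 0.3]
opening: 0.0501
finger_force: 0.6
```

Emit:
move_arm(jaw=[0.14,0.14,0.14,0.14,0.14], xyz=[[0,-0.001,0],[0,-0.001,0],[0,-0.001,0],[0,-0.001,0],[0,0,0]], roll=[-0.013,-0.013,-0.013,-0.013,0])

```text
clock: 13.35
tool_pos: [0.4955, 0.0787, 0.0466]
tcp_rot: [-180.0, -0.0, 162.5]
force: [2.6, 1.3, -0.2]
opening: 0.0502
finger_force: 0.6
```

```bash
python3 - <<'E'
from h import *
s=manip.get_state();p=s["tool_pos"];v=p[:2]-np.array([.567,.055])
print(s["clock"],p,s["tcp_rot"],s["force"],np.linalg.norm(v),np.degrees(np.arctan2(v[1],v[0])))
im=save("top","top6")
cv2.imwrite("pics/crop6.png",cv2.resize(im[160:260,250:390],None,fx=5.5,fy=5.5,interpolation=cv2.INTER_CUBIC)[:,:,::-1])
E
```

```text
13.35 [0.49548496 0.07869907 0.046647  ] [-1.79991139e+02 -1.70163425e-02  1.62484813e+02] [ 2.59713123  1.29994649 -0.15699141] 0.07533954288969152 161.665537419174
```

View pics/crop6.png

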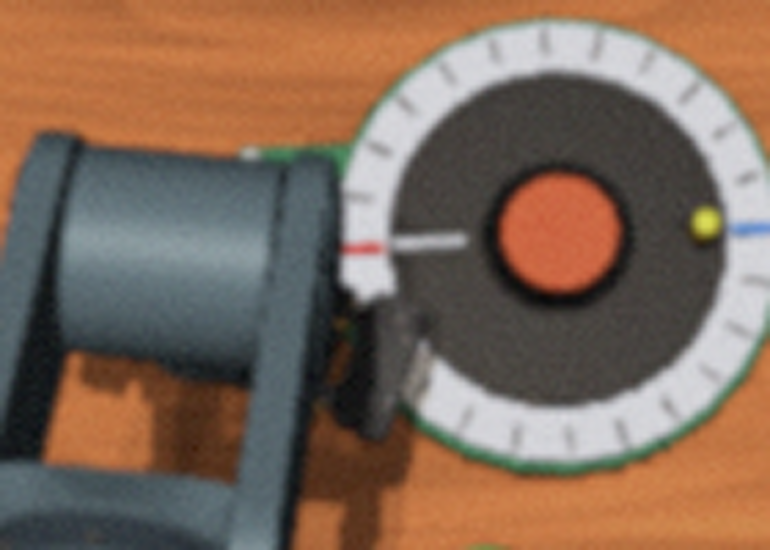

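The disc is still aligned, with the mark running into the red line, and the lever is hidden. Pushing on in small steps until the force rises at the stop.

Emit:
move_arm(jaw=[0.14,0.14,0.14,0.14,0.14], xyz=[[0,-0.001,0],[0,-0.001,0],[0,-0.001,0],[0,0,0],[0,0,0]], roll=[-0.013,-0.013,-0.013,0,0])

```text
clock: 14.02
tool_pos: [0.4946, 0.0759, 0.0467]
tcp_rot: [-180.0, -0.0, 164.7]
force: [0.4, 0.1, -0.3]
opening: 0.0501
finger_force: 0.4
```

Emit:
move_arm(jaw=[0.14,0.14,0.14,0.14,0.14], xyz=[[0,-0.001,0],[0,-0.001,0],[0,-0.001,0],[0,0,0],[0,0,0]], roll=[-0.013,-0.013,-0.013,0,0])

```text
clock: 14.65
tool_pos: [0.4939, 0.0729, 0.0467]
tcp_rot: [-180.0, -0.0, 166.9]
force: [0.6, -0.0, -0.4]
opening: 0.0504
finger_force: 0.4
```

Emit:
move_arm(jaw=[0.14,0.14,0.14,0.14,0.14], xyz=[[0,-0.001,0],[0,-0.001,0],[0,-0.001,0],[0,0,0],[0,0,0]], roll=[-0.013,-0.013,-0.013,0,0])

```text
clock: 15.28
tool_pos: [0.4933, 0.07, 0.0467]
tcp_rot: [-180.0, -0.0, 169.2]
force: [0.7, 0.5, -0.4]
opening: 0.0503
finger_force: 0.4
```

```bash
python3 - <<'E'
from h import *
s=manip.get_state();p=s["tool_pos"]
print(s["clock"],p,s["tcp_rot"],s["force"],s["finger_force"])
save("wrist","w7")
E
```

```text
15.275 [0.4932972  0.07000641 0.04670779] [-1.79989412e+02 -1.09869673e-02  1.69182067e+02] [ 0.74713238  0.49856278 -0.42047329] 0.401816513040103
```

View pics/w7.png

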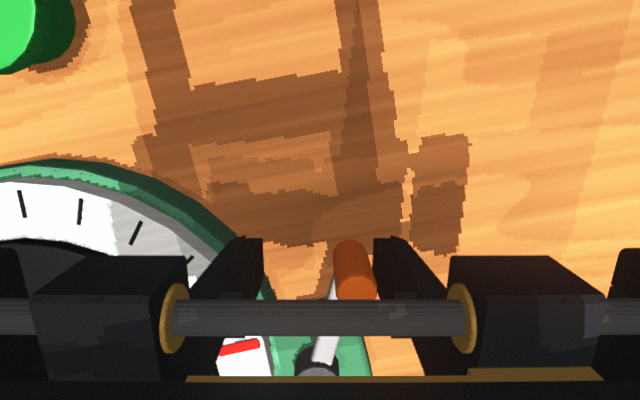

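The orange knob at (355,265) rests against the right finger, and the lever is roughly 62° round with no stop force yet. Continuing.

Emit:
move_arm(jaw=[0.14,0.14,0.14,0.14,0.14], xyz=[[0,-0.001,0],[0,-0.001,0],[0,-0.001,0],[0,0,0],[0,0,0]], roll=[-0.013,-0.013,-0.013,0,0])

```text
clock: 15.95
tool_pos: [0.4928, 0.0671, 0.0467]
tcp_rot: [-180.0, -0.0, 171.4]
force: [0.2, 0.6, -1.3]
opening: 0.0504
finger_force: 0.5
```

Emit:
move_arm(jaw=[0.14,0.14,0.14,0.14,0.14], xyz=[[0,-0.001,0],[0,-0.001,0],[0,0,0],[0,0,0],[0,0,0]], roll=[-0.013,-0.013,0,0,0])

```text
clock: 16.58
tool_pos: [0.4925, 0.0651, 0.0467]
tcp_rot: [-180.0, -0.0, 172.9]
force: [0.9, 0.1, 0.4]
opening: 0.0503
finger_force: 0.4
```

Emit:
move_arm(jaw=[0.14,0.14,0.14,0.14,0.14], xyz=[[0,-0.001,0],[0,-0.001,0],[0,0,0],[0,0,0],[0,0,0]], roll=[-0.013,-0.013,0,0,0])

```text
clock: 17.2
tool_pos: [0.4923, 0.0631, 0.0467]
tcp_rot: [-180.0, -0.0, 174.4]
force: [1.0, 1.3, -0.6]
opening: 0.0499
finger_force: 0.5
```

```bash
python3 - <<'E'
from h import *
s=manip.get_state();p=s["tool_pos"];yaw=s["tcp_rot"][2]
print(s["clock"],p,s["tcp_rot"],s["force"],s["finger_force"])
im=save("wrist","w8");hsv=cv2.cvtColor(im,cv2.COLOR_RGB2HSV)
m=cv2.inRange(hsv,np.array((5,200,90)),np.array((14,255,230)));m[:235]=0;m[300:]=0;m[:,:325]=0;m[:,380:]=0
n,l,st,c=cv2.connectedComponentsWithStats(m);i=1+np.argmax(st[1:,4]);print("knob",st[i],c[i])
# pixel predictions of the knob top/base for lever angles
for a in(150,155,160,165):
    q=np.array([.567,.055])+.075*np.array([np.cos(np.radians(a)),np.sin(np.radians(a))])
    print(a,proj("wrist",[[*q,.066],[*q,.036],[.567,.055,.04]]).round(0).tolist())
E
```

```text
17.2 [0.49230317 0.06313844 0.04671761] [-1.79995052e+02 -4.01816521e-03  1.74398091e+02] [ 1.01935667  1.29427571 -0.64058803] 0.45382057141978294
knob [ 333  240   44   59 2085] [353.06426859 271.39088729]
150 [[392.0, 294.0], [380.0, 261.0], [317.0, 380.0]]
155 [[378.0, 289.0], [368.0, 256.0], [317.0, 380.0]]
160 [[363.0, 285.0], [355.0, 253.0], [317.0, 380.0]]
165 [[347.0, 282.0], [342.0, 250.0], [317.0, 380.0]]
```

Emit:
move_arm(jaw=[0.14,0.14,0.14,0.14,0.14], xyz=[[0,-0.001,0],[0,-0.001,0],[0,0,0],[0,0,0],[0,0,0]], roll=[-0.013,-0.013,0,0,0])

```text
clock: 17.88
tool_pos: [0.4924, 0.0616, 0.0467]
tcp_rot: [180.0, 0.0, 175.9]
force: [2.8, 4.5, -2.1]
opening: 0.0504
finger_force: 2.3
```

Emit:
move_arm(jaw=[0.14,0.14,0.14,0.14,0.14], xyz=[[0,-0.001,0],[0,-0.001,0],[0,0,0],[0,0,0],[0,0,0]], roll=[-0.013,-0.013,0,0,0])

```text
clock: 18.5
tool_pos: [0.4929, 0.0611, 0.0467]
tcp_rot: [179.8, 0.1, 177.4]
force: [6.1, 11.9, -4.2]
opening: 0.0506
finger_force: 6.3
```

The stop is reached: the force rose to 13 N and the motion halted. Backing off to centre and lifting clear.

Emit:
move_arm(jaw=[0.14,0.14,0.14,0.14,0.14], xyz=[[0,0.006,0],[0,0.006,0],[0,0.004,0],[0,0,-0.01],[0,0,-0.02]], roll=[0,0,0,0,0])

```text
clock: 19.12
tool_pos: [0.4921, 0.0751, 0.0769]
tcp_rot: [-180.0, -0.1, 177.4]
force: [0.3, 0.4, -0.1]
opening: 0.0504
finger_force: 0.0
```

Emit:
move_arm(jaw=[0.14,0.14,0.14,0.14,0.14], xyz=[[0,0,-0.04],[0,0,-0.05],[0,0.02,-0.05],[0.01,0.05,-0.01],[0.01,0.05,0]], roll=[0,0,0,0,0])

```text
clock: 19.75
tool_pos: [0.4792, 0.1968, 0.2295]
tcp_rot: [180.0, 0.3, 177.3]
force: [0.3, 0.3, -0.5]
opening: 0.0502
finger_force: 0.0
```

```bash
python3 - <<'E'
from h import *
s=manip.get_state();p=s["tool_pos"];print(s["clock"],p,s["tcp_rot"],s["force"])
meas("top9")
im=cv2.imread("pics/top9.png");hsv=cv2.cvtColor(im,cv2.COLOR_BGR2HSV)
def blob(lo,hi,roi,z,n):
    x0,y0,x1,y1=roi;m=cv2.inRange(hsv[y0:y1,x0:x1],np.array(lo),np.array(hi))
    k,l,s,c=cv2.connectedComponentsWithStats(m)
    if k<2: print(n,"none");return
    i=1+np.argmax(s[1:,4]);q=c[i]+[x0,y0];print(n,s[i].tolist(),q.round(1),ray("top",q,z)[0].round(4))
blob((22,120,120),(35,255,255),(330,160,400,250),.075,"peg")
blob((0,120,60),(14,255,255),(330,180,375,225),.08,"pot")
print("knob",[(np.round(d["box"]).tolist(),round(d["conf"],2)) for d in manip.find_in("top","lock_knob")[:2]])
a=np.radians(163);print("expected knob px",proj("top",[.567+.075*np.cos(a),.055+.075*np.sin(a),.066]))
save("wrist","w9");print("knob wrist",[(np.round(d["box"]).tolist(),round(d["conf"],2)) for d in manip.find_in("wrist","lock_knob")[:2]])
print(proj("wrist",[[.567+.075*np.cos(a),.055+.075*np.sin(a),.066],[.567,.055,.04]]))
E
```

```text
19.75 [0.47918391 0.19684333 0.22949981] [179.95631731   0.25520693 177.28296342] [ 0.25898036  0.26186794 -0.54351543]
red [[312.0, 204.9], [313.0, 204.9], [314.0, 204.9], [315.0, 204.8], [316.0, 204.7], [317.0, 204.6], [318.0, 204.6], [319.0, 204.7]]
mark [[323.0, 218.3], [324.0, 203.8], [325.0, 203.7], [326.0, 203.6], [327.0, 203.5], [328.0, 203.5], [329.0, 203.4], [330.0, 203.4], [331.0, 203.4], [332.0, 203.3], [333.0, 203.2], [334.0, 203.2]]
red ang 93.36358514012224 mark ang(far half) 92.81268674907311 [119.9  92.9  92.9  92.8  92.6  92.5  92.6  92.7  92.7  92.5  92.2  92.3] mark line slope-> 121.7374483199801 red slope 93.23983002717483
peg [46, 38, 5, 5, 21] [378. 200.] [ 0.5528 -0.163   0.075 ]
pot [10, 11, 23, 22, 409] [351.3 201.7] [ 0.5465 -0.0872  0.08  ]
knob [([290.0, 192.0, 306.0, 217.0], 0.43)]
expected knob px [[293.11790365 219.64819333]]
knob wrist [([183.0, 189.0, 212.0, 275.0], 0.65)]
[[190.66389754 201.78318413]
 [188.79792165 260.66551592]]
```

The disc is unchanged and about 0.6° off red, the pot is centred, the lever is at its stop and the arm is clear. Handing in.

```bash
python3 -c "
from cell import manip
print(manip.finish_job())"
```

```text
the job is handed in; nothing more can be done
None
```

I turned the index mark to within about 0.6° (1.2 mm) of the red line, pushed the lock lever to its stop, left the pot about 3 mm from centre by camera, and handed the job in with the arm clear at 19.75 s; no verdict came back.

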